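Fit the loose gas knob and hold it pressed in

ROBOT

A 7-joint arm with a two-finger parallel gripper is mounted at the origin on a cart in front of the work surface, level with it; the furniture and walls round the work are solid. World frame = base frame: x ahead of the robot, y to its left, z up, the work surface at z = 0. Lengths are in mm, angles in degrees, forces in N, time in s.
With the tool pointing down it reaches from about 425 to 875 mm from the base axis. Payload 4.7 kg.
Tool frame: the origin (TCP) lies where the fingers leave the gripper's body, on its centre line; the fingertips stand 73 mm ahead of it and the grasp point (between the pads) lies 54 mm ahead of it (robot.tcp_to_tips is the distance from the TCP to the fingertips, in mm); z points along the fingers, y is the line along which they close (so a half turn about z gives the same grasp; the last joint's range is limited). The gripper opens to 85 mm and grips with 20 to 120 N. Pads are 22 mm wide; open, the fingers measure 114 mm over their backs; the gripper's body (76 mm by 85 mm) begins 54 mm behind the grasp point. The pads swing forward as they close: fully open they stand 13 mm farther back than shut.
Start: joints at [-67.03, 18.392, -4.016, 83.108, 1.295, 78.541, -3.26], TCP at [245.22, 601.984, 303.949] pointing down, gripper open.
Joint ranges: [-163.93, 163.93], [-17.29, 119.83], [-79.2, 71.16], [3.27, 140.29], [-89.18, 269.18], [5.43, 117.66], [-154.24, 154.24]. Speed limits (degrees/s): [147.25, 147.25, 180, 180, 180, 180, 180].

INTERFACE

Orientations are given as [roll, pitch, yaw] about the fixed x, y, z axes, in that order (R = Rz(yaw) Ry(pitch) Rx(roll)).
In Python, from cell import robot, optics gives the robot as it stands.
- The arm moves only by the shell command python3 -m creep 'ROWS' [FORCE]. ROWS is JSON, a list of rows, each a list of 7 numbers: the shift along the world's x, y, z in cm, then the turn, a rotation vector about the world's x, y, z in rad, then the finger opening in cm, from 0 to 8.54. In form: [[x, y, z, ax, ay, az, fingers], ...]. A call has 1 to 12 rows; each row shifts and turns the commanded pose from where the row before left it; what a row does not reach is not made up. A row lasts 1/10 s, in which the tool goes at most 50 mm and 8.59 degrees, less where a joint would pass 70% of its speed; a pose out of reach is approached as far as the arm can. A call is refused whole if a number of a shift passes 5 or a number of a turn 0.15, either way. A call with a gripper value outside its range is refused whole. The fingers move at their own pace and stop on an object; FORCE is the grip in N (left out, the last holds). Time passes only in rows, so rows that do not move let the fingers close. It gives the time, the measured TCP pose, the force, the opening and the grip force at its end, in the units of the state.
- robot.observe(): the state, without advancing time (a new reading comes with each control period).
- optics.capture(name): name is "side" or "top" or "wrist"; returns the picture (420x560x3 uint8, blue, green, red); there is no depth.
- optics.camera_params(name): a dict with "fx", "fy", "cx", "cy" (pixels), "pose" (4x4, takes a point from camera to world coordinates). Camera axes: x right, y up, looking along -z (the intrinsics and any distortion apply to the point x, -y, -z); pixel columns grow to the right and rows downward; lengths in mm; the calibration is good to about 2 mm. A picture is of the moment at which its call begins: read the wrist's pose just before it. camera_params takes no time and is no camera call; for the wrist camera it gives the pose at the moment of the call.
- robot.hand_in(): hands the job in; it is judged then, once.
The state is a dict: "clock": time; "q": joint angles; "qd": joint speeds; "joint_torque": joint torques, N m; "eef_pos": TCP position; "orientation": TCP orientation; "contact_force": force on the tool from outside, world axes, zero at the start; "moment": the same for the moment, N m; "width": finger opening in mm; "gripper_force": force on a finger pad.
Only numpy, scipy, OpenCV 4.12 (cv2) and the standard library are available. Lean on these libraries where they do the work, as an engineer would, in place of code of your own. Each camera call takes 0.05 s, during which the arm holds its last target. There are 200 camera calls.

TASK

The loose red knob on the worktop belongs on the bare D-shaped valve shaft at the front of the gas hob. Pick it up, turn it so that its keyed bore matches the flat of the shaft, push it fully home and press it on down against the spring until it stops, as one does to light the burner. Keep holding it pressed fully in: finish with the knob still in the gripper's fingers, do not let go, and leave the other knob and the things round the hob alone.

Things in the scene. Friction and masses are not known exactly. Their poses are not given: they have to be found in the camera images.
- knob_center (a point): Centre of the loose red knob: an upright rounded block, 44 mm long (its x axis) x 31 mm wide (y) x 32 mm high (z, up), 45 g, standing bore down on the worktop. This point is 16 mm above its underside, on the bore's axis. Grip it by its long parallel flanks, 31 mm apart, facing +y and -y. At the start its x axis lies within 0.8 rad of world +x.
- knob: The same loose knob; origin at the centre of its underside, same axes. A white line on top runs from the middle to the +x end. The D-shaped bore is open below, 14 mm deep, radius 8 mm, its flat 3.5 mm from the axis on the +x side (the white line's side), with a 1.5 mm lead-in at the mouth.
- knob_pointer (a point): Point on the loose knob 20 mm from knob_center along its +x axis (the white line's end), at the same height.
- stem_tip (a point): Centre of the top end of the bare upright brass shaft; z up, x towards its flat, within 0.7 rad of world +x. D-shaped: radius 7 mm, flat 2.5 mm from the axis, top 2 mm chamfered, 18 mm long above a white disc with a red mark on the flat's side. Does not turn. Knob home: bore's ceiling rests on this point (knob_center 2 mm above it), x axes alike, white line to the flat's side.
- valve_stem (a joint): How far the bare shaft is pressed down, in m: 0 at rest, 0.005 at its stop. A spring resists with about 2 N at first and 8 N at the stop, and lifts the shaft again when let go. At rest its tip is 25 mm above the hob's steel top.
- fitted_top (a point): Centre of the top of the other burner's knob, already fitted: same size and look as the loose one; its top is 43 mm above the hob's steel top. Not to be pressed. It stands 130 mm from the bare shaft, to its left or its right.
- fitted_knob (a joint): How far the fitted knob is pressed down, in m: 0 at rest, up to 0.005, sprung like the bare shaft.
- hob: Two-burner table gas hob, steel box 280 mm deep (x) x 440 mm wide (y), top 60 mm above the worktop, fixed; origin at the centre of its underside. Both valves stand 100 mm from its centre towards the robot, 65 mm left and right of its middle. The black pan supports, 84 mm above the worktop, begin 98 mm behind the line through the valves.
- tea_box_center (a point): Centre of a dark tea carton, 64 x 142 x 75 mm, a bystander standing on the worktop.
- spice_jar_center (a point): Centre of a red-capped spice jar, 45 mm across, 106 mm high, a bystander.
- teaspoon_center (a point): Centre of a steel teaspoon, 132 x 26 x 9 mm, lying on the worktop, a bystander.
There are look-alikes about, which are no part of the job. What is shaped like the knob but black or turquoise is not meant.

How it is judged (in metres and radians):
On the way:
1. the loose knob is picked up and lifted from the worktop (height (world z) of knob_center above 0.06 m and contact force between the fingers and knob above 0.5 N), for 0.1 s.
At the end, for the whole second after the job is handed in: Knob fully home on the bare shaft (within 1.8 mm of seated, 3 mm of its axis, 0.12 rad of upright, white line on the flat's side), shaft pressed in by more than 3.5 of its 5 mm, and the gripper's fingers still on the knob (over 1 N) (z of knob_center in the frame of stem_tip between -0.002 and 0.0038 m and horizontal distance between knob_center and stem_tip below 0.003 m and x of knob_pointer in the frame of stem_tip above 0.015 m and angle between knob_center's own z axis and vertical below 0.12 rad and value of joint valve_stem above 0.0035 m and contact force between the fingers and knob above 1 N); the arm keeps its last pose, push and grip.
It fails at once if the other, fitted knob is pressed in by more than 2 mm (value of joint fitted_knob above 0.002 m).
It fails at once if the tea carton, spice jar or teaspoon is moved more than 30 mm (distance of any of tea_box_center, spice_jar_center, teaspoon_center from where it was at the start of the episode above 0.03 m).
It also fails if it takes over 42 s, if anything falls off the work surface, if the arm or the gripper's body presses on something with over 40 N, if the wrist force passes 120 N, or if a joint passes its speed limit or range.

## Working session

There is one attempt and no reset: what is moved stays moved. The work goes in short steps, Python scripts to look and compute and a shell command to move; the robot and the scene stay as the last step left them, time stands still between calls to the robot, and variables do not carry over. Pictures are saved under pics/ and viewed, at most 10 in all, crops included, and the job is handed in when it is done.

```bash
mkdir -p pics; ls; python3 - <<'E'
from cell import robot, optics
import cv2
for n in ("side","top"):
    im=optics.capture(n); cv2.imwrite(f"pics/{n}0.png",im)
    p=optics.camera_params(n); print(n,{k:(v if k!="pose" else [[round(float(a),3) for a in r] for r in v]) for k,v in p.items()})
s=robot.observe(); print(s)
E
```

```text
pics
side {'fx': 498.1406759319597, 'fy': 498.1406759319597, 'cx': 275.001117465783, 'cy': 206.96465401013967, 'pose': [[0.475, 0.697, -0.536, -205.396], [-0.88, 0.389, -0.274, -549.653], [0.018, 0.602, 0.798, 1155.829], [0.0, 0.0, 0.0, 1.0]]}
top {'fx': 456.3499124184837, 'fy': 456.3499124184837, 'cx': 277.41916910949067, 'cy': 203.50326317848092, 'pose': [[-0.028, 0.992, -0.127, 387.077], [-0.999, -0.031, -0.024, -187.306], [-0.028, 0.126, 0.992, 1160.255], [0.0, 0.0, 0.0, 1.0]]}
{'clock': 0.1, 'q': array([-67.02998361,  18.43232151,  -4.01602498,  83.16734436,
         1.29610999,  78.54159319,  -3.25876872]), 'qd': array([ 0.01154683, -0.12800082, -0.11455549, -0.09264988, -0.04814394,
       -0.11324219, -0.05168937]), 'joint_torque': array([-4.92363142e-04, -4.94878829e+01, -3.84287210e-01, -3.15208912e+01,
        1.31406641e-02,  7.42862409e-03,  2.31917380e-05]), 'eef_pos': array([245.10293574, 601.63076569, 302.96606017]), 'orientation': array([-1.79904037e+02,  6.43649972e-03,  1.57841492e+02]), 'contact_force': array([ 0.79884741,  0.04762328, -0.49846219]), 'moment': array([-0.03030397, -0.02357484,  0.01119459]), 'gripper_force': 0.0, 'width': 85.33756260528854}
```

View pics/side0.png

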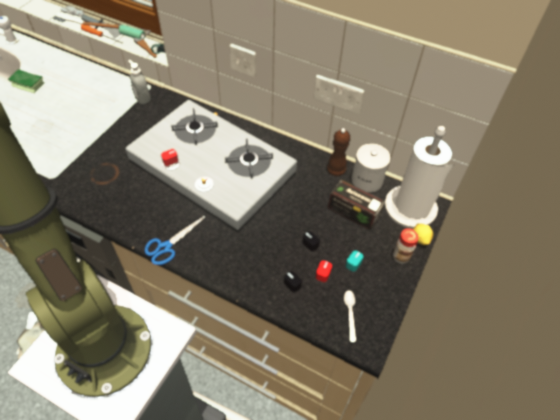

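View pics/top0.png

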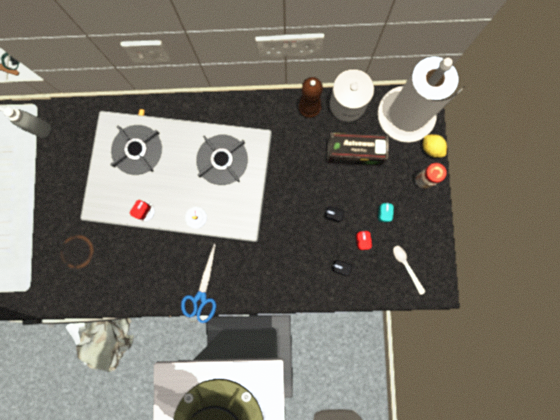

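Side view: loose red knob at (324,270), bare shaft at (204,183), fitted knob at (170,157). Top view: loose knob at (364,240), shaft at (196,217), fitted knob at (140,209). The black and turquoise look-alikes lie around the loose knob.

```bash
cat > h.py <<'E'
import numpy as np, cv2
from cell import robot, optics
def ray(p,u,v):
    d=np.array([(u-p["cx"])/p["fx"],-(v-p["cy"])/p["fy"],-1.0]); T=np.array(p["pose"])
    return T[:3,3],T[:3,:3]@d
def onz(p,uv,z):
    o,d=ray(p,*uv); return o+d*(z-o[2])/d[2]
def tri(rays):
    A=0;b=0
    for o,d in rays:
        d=d/np.linalg.norm(d);M=np.eye(3)-np.outer(d,d);A=A+M;b=b+M@o
    return np.linalg.solve(A,b)
def red(im):
    h=cv2.cvtColor(im,cv2.COLOR_BGR2HSV)
    return (((h[...,0]<8)|(h[...,0]>172))&(h[...,1]>150)&(h[...,2]>90)).astype(np.uint8)*255
def blobs(m,amin=30):
    n,l,s,c=cv2.connectedComponentsWithStats(m)
    return [(np.round(c[i],1),s[i,4],l==i) for i in range(1,n) if s[i,4]>=amin]
E
python3 - <<'E'
from h import *
for n in ("side","top"):
    im=cv2.imread(f"pics/{n}0.png");p=optics.camera_params(n)
    for c,a,m in blobs(red(im),25):
        print(n,c,a,onz(p,c,20).round(),onz(p,c,85).round())
pt=optics.camera_params("top");ps=optics.camera_params("side")
print("stem guess",onz(pt,(196,216),80).round(),onz(ps,(204,182),80).round(),tri([ray(pt,196,216),ray(ps,204,182)]).round())
print("knob",tri([ray(pt,364,240),ray(ps,324,270)]).round())
print("wrist",optics.camera_params("wrist"))
# enlarged crops
im=cv2.imread("pics/top0.png");a=cv2.resize(im[180:280,320:440],None,fx=5,fy=5,interpolation=cv2.INTER_CUBIC)
cv2.imwrite("pics/c.png",a)
E
```

```text
side [168.9 157.5] 146 [566. 215.  20.] [522. 171.  85.]
side [406.8 238.1] 164 [ 640. -527.   20.] [ 591. -528.   85.]
side [323.2 270.9] 260 [ 435. -369.   20.] [ 399. -380.   85.]
top [435.2 172.8] 251 [ 598. -559.   20.] [ 586. -538.   85.]
top [139.6 210. ] 215 [527. 190.  20.] [519. 169.  85.]
top [363.8 240.5] 236 [ 434. -371.   20.] [ 431. -361.   85.]
stem guess [501.  34.  80.] [498.  35.  80.] [501.  36.  75.]
knob [ 435. -371.   27.]
wrist {'fx': 316.6892514997123, 'fy': 316.6892514997123, 'cx': 279.23863879146074, 'cy': 213.5313044495048, 'pose': array([[ 3.77614128e-01, -8.78605605e-01, -2.92335015e-01,
         1.69007630e+02],
       [ 9.25961782e-01,  3.57778492e-01,  1.20786292e-01,
         6.32581056e+02],
       [-1.53233196e-03, -3.16301662e-01,  9.48657425e-01,
         3.72475163e+02],
       [ 0.00000000e+00,  0.00000000e+00,  0.00000000e+00,
         1.00000000e+00]])}
```

```bash
python3 -m creep '[[1,-2,-0.2,0,0,0,8],[2,-4,-0.2,0,0,0,8],[2,-4.4,-0.2,0,0,0,8],[2,-4.4,-0.2,0,0,0,8],[2,-4.4,-0.2,0,0,0,8],[2,-4.4,-0.2,0,0,0,8],[2,-4.4,-0.2,0,0,0,8],[2,-4.4,-0.2,0,0,0,8],[2,-4.4,-0.2,0,0,0,8],[2,-4.4,-0.2,0,0,0,8],[2,-4.4,-0.2,0,0,0,8],[2,-4.4,-0.2,0,0,0,8]]'
python3 -m creep '[[2,-4,-0.2,0,0,0.05,8],[1,-2,-0.2,0,0,0.05,8],[0,0,0,0,0,0,8],[0,0,0,0,0,0,8]]'
python3 - <<'E'
from h import *
s=robot.observe();print(s["eef_pos"],s["orientation"],s["q"].round())
cv2.imwrite("pics/w1.png",optics.capture("wrist"))
np.save("w1.npy",optics.camera_params("wrist"),allow_pickle=True)
E
```

```text
clock: 1.3
eef_pos: [475.4, 100.0, 279.7]
orientation: [180.0, -0.0, 157.8]
contact_force: [0.5, 0.1, -0.4]
width: 80.3
gripper_force: 0.0
clock: 1.7
eef_pos: [504.9, 42.2, 275.5]
orientation: [180.0, -0.1, 163.5]
contact_force: [-1.1, 0.7, 0.3]
width: 80.2
gripper_force: 0.0
[504.8667597   42.20175082 275.51834575] [ 1.79994633e+02 -6.83187351e-02  1.63489907e+02] [-32.   1.  25. 106.  -1.  73.  66.]
```

View pics/w1.png

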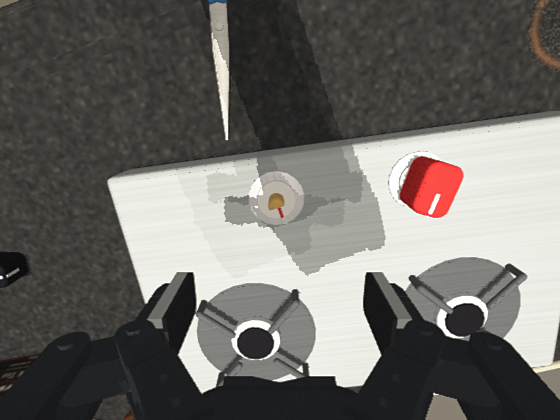

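Wrist view: brass shaft at (276,200) on its disc, with the red mark at (281,213) on the far side from the robot. The fitted knob is at (432,187).

```bash
python3 - <<'E'
from h import *
im=cv2.imread("pics/w1.png");p=np.load("w1.npy",allow_pickle=True).item()
h=cv2.cvtColor(im,cv2.COLOR_BGR2HSV)
x0,y0=240,160
sub=h[y0:240,x0:315]
br=((sub[...,0]>10)&(sub[...,0]<32)&(sub[...,1]>80)).astype(np.uint8)*255
rd=(((sub[...,0]<8)|(sub[...,0]>172))&(sub[...,1]>120)).astype(np.uint8)*255
for nm,m,z in (("brass",br,85),("red",rd,67)):
    for c,a,mm in blobs(m,6):
        q=c+[x0,y0]; ys,xs=np.where(mm);print(nm,q,a,(xs.min()+x0,xs.max()+x0,ys.min()+y0,ys.max()+y0),onz(p,q,z).round(1))
cv2.imwrite("pics/c1.png",cv2.resize(im[y0:240,x0:315],None,fx=7,fy=7,interpolation=cv2.INTER_NEAREST))
E
```

```text
brass [275.4 200.9] 204 (np.int64(268), np.int64(283), np.int64(193), np.int64(209)) [497.1  42.   85. ]
red [280.2 212.2] 25 (np.int64(278), np.int64(282), np.int64(208), np.int64(217)) [513.7  41.5  67. ]
```

View pics/c1.png

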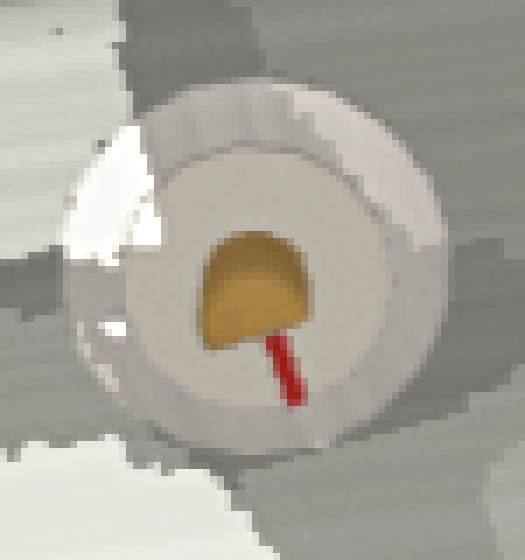

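The crop shows the D shaft with its flat down and to the right in the image. The red line runs from (279,207.9) to (282.3,217.9), and the inner disc's circle is centred at about (276.7,199.5).

```bash
python3 - <<'E'
from h import *
p=np.load("w1.npy",allow_pickle=True).item()
f=lambda u,v,z:onz(p,(240+u/7-.5,160+v/7-.5),z)
a,b=f(270,335,67),f(297,405,67);d=b-a;print("red",a.round(1),b.round(1),np.degrees(np.arctan2(d[1],d[0])))
print("inner c",f(257,276.5,67).round(1),"diam",np.linalg.norm(f(126,276,67)-f(388,276,67)), "outer c z60",f(255,266,60).round(1),f(255,266,62).round(1))
a,b=f(205,349,67),f(312,318,67);d=b-a;print("flat edge base",np.degrees(np.arctan2(-d[0],d[1])) ,np.linalg.norm(d))
im=cv2.imread("pics/w1.png");
for c,A,mm in blobs(red(im)[:230],100):
    print("fitted",c,A,onz(p,c,95).round(1))
# axis from red line + inner circle
E
```

```text
red [508.6  40.9  67. ] [519.   41.6  67. ] 3.7469916006756026
inner c [500.5  41.6  67. ] diam 34.12905748939997 outer c z60 [500.9  41.1  60. ] [500.4  41.3  62. ]
flat edge base 0.43045651521781053 14.700526830188293
fitted [430.5 185.5] 2567 [517.4 167.   95. ]
```

```bash
python3 -m creep '[[-0.2,0,-2,0,0,0.1,8],[-0.2,0,-2,0,0,0.12,8],[0,0,-2,0,0,0.1,8],[0,0,-1.2,0,0,0,8],[0,0,0,0,0,0,8],[0,0,0,0,0,0,8]]'
python3 - <<'E'
from h import *
s=robot.observe();print(s["eef_pos"],s["orientation"],s["q"].round())
p=optics.camera_params("wrist");im=optics.capture("wrist")
cv2.imwrite("pics/w2.png",im);np.save("w2.npy",p,allow_pickle=True)
T=np.linalg.inv(np.array(p["pose"]))@np.array([501,41.5,76,1]);u=int(p["cx"]-p["fx"]*T[0]/T[2]);v=int(p["cy"]+p["fy"]*T[1]/T[2]);print(u,v)
x0,y0=u-60,v-50;cv2.imwrite("pics/c2.png",cv2.resize(im[y0:y0+100,x0:x0+120],None,fx=6,fy=6,interpolation=cv2.INTER_NEAREST))
print(x0,y0)
E
```

```text
clock: 2.35
eef_pos: [501.4, 42.7, 204.4]
orientation: [180.0, 0.0, -178.1]
contact_force: [0.5, 0.1, 0.2]
width: 79.6
gripper_force: 0.0
[501.37029475  42.73970772 204.42268575] [ 1.79985083e+02  2.41962537e-02 -1.78132226e+02] [-32.   5.  25. 112.  -2.  64.  86.]
277 235
217 185
```

View pics/c2.png

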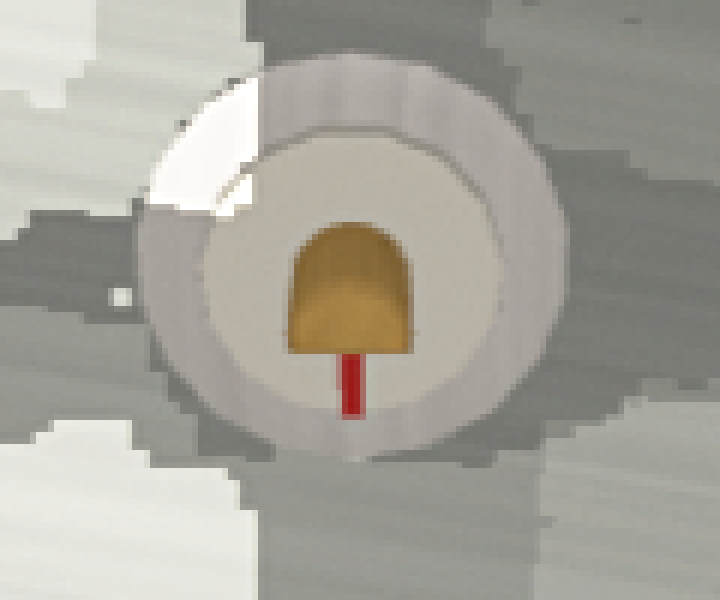

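The close crop shows the flat exactly horizontal in the image, so the shaft's x axis lies along the tool's, at a yaw of about +1.9°. The inner disc is centred at (352,269) in the crop, with the red line at x=353.

```bash
python3 - <<'E'
from h import *
p=np.load("w2.npy",allow_pickle=True).item()
f=lambda u,v,z:onz(p,(217+u/6-.5,185+v/6-.5),z)
print("inner z67",f(352,269,67).round(1),"dx",(f(352,412,67)-f(352,126,67)).round(1),"dy",(f(500,269,67)-f(204,269,67)).round(1))
for z in (60,62): print("outer",z,f(352,256,z).round(1),(f(352,458,z)-f(352,54,z)).round(1),(f(568,256,z)-f(136,256,z)).round(1))
print("flat edge",f(350,352,83).round(1),f(350,352,85).round(1),"width",f(412,352,83)-f(288,352,83))
print("back base",f(350,222,67).round(1))
s=robot.observe();print(s["eef_pos"])
E
python3 -m creep '[[0,0,2,0,0,0,8],[-0.4,-3,3,0,0,0,8],[-0.6,-4.5,0,0,0,0,8],[-0.6,-4.5,0,0,0,0,8],[-0.6,-4.8,0,0,0,0,8],[-0.7,-4.8,0,0,0,0,8],[-0.7,-4.8,0,0,0,0,8],[-0.7,-4.8,0,0,0,0,8],[-0.7,-4.8,0,0,0,0,8],[-0.7,-3,0,0,0,0,8],[-0.7,-2,0,0,0,0,8],[0,0,0,0,0,0,8]]'
```

```text
inner z67 [500.1  40.1  67. ] dx [35.8  1.  -0. ] dy [-1.1 34.5  0. ]
outer 60 [501.1  40.   60. ] [52.1  1.5  0. ] [-1.7 52.   0. ]
outer 62 [500.4  40.   62. ] [51.6  1.5  0. ] [-1.7 51.5  0. ]
flat edge [503.6  40.1  83. ] [502.7  40.1  85. ] width [-4.34221861e-01  1.35537696e+01  2.84217094e-14]
back base [494.2  39.7  67. ]
[501.73420838  42.54260352 204.88164392]
clock: 3.6
eef_pos: [435.5, -371.9, 255.3]
orientation: [-179.8, 0.0, -178.5]
contact_force: [-0.8, 0.7, 0.3]
width: 79.7
gripper_force: 0.0
```

```bash
python3 - <<'E'
from h import *
s=robot.observe();print(s["eef_pos"],s["orientation"],s["q"].round())
p=optics.camera_params("wrist");im=optics.capture("wrist")
cv2.imwrite("pics/w3.png",im);np.save("w3.npy",p,allow_pickle=True)
for c,a,m in blobs(red(im),100):
    r=cv2.minAreaRect(np.argwhere(m)[:,::-1].astype(np.float32));print(c,a,r,onz(p,c,25).round(1))
E
```

```text
[ 435.48503033 -371.86081719  255.28013079] [-1.79827406e+02  3.77625781e-02 -1.78488667e+02] [ -3.  13.  47. 100. -10.  71. 138.]
[282.9 196.1] 1082 ((281.228515625, 193.79864501953125), (49.182369232177734, 32.53456497192383), 87.27368927001953) [ 435.4 -368.8   25. ]
```

View pics/w3.png

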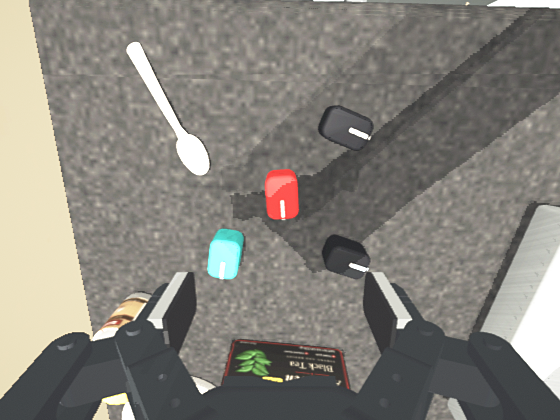

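The wrist view shows the loose red knob at (282,194), its white line pointing down in the image (world +x). The turquoise knob is at (226,253), black ones at (346,127) and (346,256), and the spoon is clear to the left.

```bash
python3 -m creep '[[0,0.1,-2,0,0,0,6],[0,0.1,-3,0,0,0,6],[0,0,-3,0,0,0,6],[0,0,-1.5,0,0,0,6],[0,0,0,0,0,0,6],[0,0,0,0,0,0,6]]'
python3 - <<'E'
from h import *
s=robot.observe();print(s["eef_pos"],s["orientation"],s["q"].round())
p=optics.camera_params("wrist");im=optics.capture("wrist")
cv2.imwrite("pics/w4.png",im);np.save("w4.npy",p,allow_pickle=True)
c,a,m=max(blobs(red(im),100),key=lambda t:t[1]);ys,xs=np.where(m)
print(c,a,xs.min(),xs.max(),ys.min(),ys.max())
x0,y0=int(c[0])-60,int(c[1])-50;print(x0,y0)
cv2.imwrite("pics/c4.png",cv2.resize(im[y0:y0+100,x0:x0+120],None,fx=6,fy=6,interpolation=cv2.INTER_NEAREST))
for y in range(ys.min(),ys.max()+1,4):
    r=xs[ys==y];print(y,r.min(),r.max())
h=cv2.cvtColor(im,cv2.COLOR_BGR2HSV);w=((h[...,1]<70)&(h[...,2]>170)).astype(np.uint8)*255
for C,A,M in blobs(w[y0:y0+100,x0:x0+120],15):
    yy,xx=np.where(M);print("white",C+[x0,y0],A,np.polyfit(yy,xx,1),yy.min()+y0,yy.max()+y0)
E
```

```text
clock: 4.25
eef_pos: [438.1, -365.8, 160.0]
orientation: [-180.0, 0.1, -178.0]
contact_force: [0.3, 0.4, 0.1]
width: 59.9
gripper_force: 0.0
[ 438.12758337 -365.84715004  159.96787389] [-1.79972030e+02  6.64725774e-02 -1.78047330e+02] [ -1.  19.  45. 106. -15.  61. 142.]
[274.4 225.6] 2495 249 296 189 260
214 175
189 269 285
193 256 290
197 254 292
201 252 293
205 251 294
209 249 294
213 249 295
217 249 295
221 249 295
225 250 295
229 250 295
233 251 295
237 251 296
241 251 296
245 252 296
249 252 296
253 253 294
257 257 291
white [273.7 246.4] 124 [ 0.06007324 55.40976775] 235 258
```

View pics/c4.png

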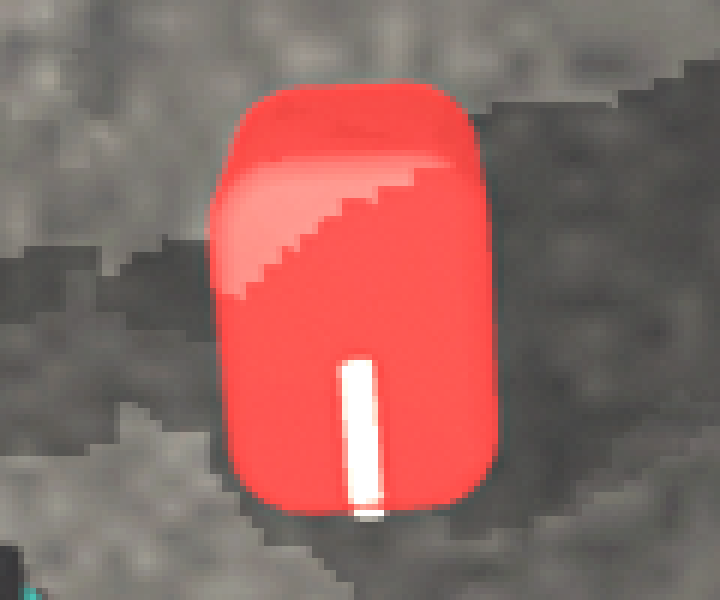

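The knob's flanks and white line lean about 3.3° clockwise from image-down, so the tool must turn about +0.057 rad. The middle end of the white line is at crop (357,360), i.e. pixel (273,234.5).

```bash
python3 - <<'E'
from h import *
p=np.load("w4.npy",allow_pickle=True).item()
a,b=onz(p,(273,234.5),32),onz(p,(274.9,259),32);d=b-a
print(a.round(1),b.round(1),np.degrees(np.arctan2(d[1],d[0])),np.linalg.norm(d))
# top face: centre by extents: front (far) edge row 260, back top edge ~ row 201
print(onz(p,(274.5,260),30).round(1),onz(p,(272,201),31).round(1))
print(robot.observe()["eef_pos"])
E
```

```text
[ 437.  -369.9   32. ] [ 455.2 -368.1   32. ] 5.679907278981077 18.285779456648772
[ 457.  -368.4   30. ] [ 413.9 -371.2   31. ]
[ 438.23827027 -366.27005228  160.46687548]
```

```bash
python3 -m creep '[[-0.2,-0.4,-1,0,0,0.058,6],[0,0,-2,0,0,0,6],[0,0,-2,0,0,0,6],[0,0,-2,0,0,0,6],[0,0,-1,0,0,0,6],[0,0,0,0,0,0,6],[0,0,0,0,0,0,6],[0,0,0,0,0,0,6]]'
```

```text
clock: 5.1
eef_pos: [436.0, -370.7, 80.3]
orientation: [-179.9, 0.1, -174.8]
contact_force: [0.3, 0.9, -0.1]
width: 59.8
gripper_force: 0.0
```

Position is good, so I'll close the fingers and lift a little.

```bash
python3 -m creep '[[0,0,0,0,0,0,4],[0,0,0,0,0,0,3],[0,0,0,0,0,0,2],[0,0,0,0,0,0,2],[0,0,0,0,0,0,2],[0,0,0,0,0,0,2],[0,0,0,0,0,0,2]]' 60
python3 -m creep '[[0,0,1,0,0,0,2],[0,0,2,0,0,0,2],[0,0,3,0,0,0,2],[0,0,3,0,0,0,2],[0,0,3,0,0,0,2],[0,0,1,0,0,0,2],[0,0,0,0,0,0,2],[0,0,0,0,0,0,2]]'
python3 - <<'E'
from h import *
s=robot.observe();print(s["eef_pos"],s["orientation"])
p=optics.camera_params("wrist");im=optics.capture("wrist")
cv2.imwrite("pics/w5.png",im);np.save("w5.npy",p,allow_pickle=True)
cv2.imwrite("pics/c5.png",cv2.resize(im[220:420,160:400],None,fx=3,fy=3,interpolation=cv2.INTER_NEAREST))
E
```

```text
clock: 5.8
eef_pos: [435.8, -370.5, 79.8]
orientation: [-180.0, 0.1, -174.8]
contact_force: [-0.1, 0.1, 6.5]
width: 29.9
gripper_force: 60.4
clock: 6.6
eef_pos: [434.8, -369.4, 207.8]
orientation: [179.9, -0.1, -174.8]
contact_force: [-0.2, 0.8, -0.8]
width: 30.0
gripper_force: 59.6
[ 434.77442098 -369.39325807  207.8345037 ] [ 1.79925512e+02 -6.79062935e-02 -1.74762653e+02]
```

View pics/c5.png

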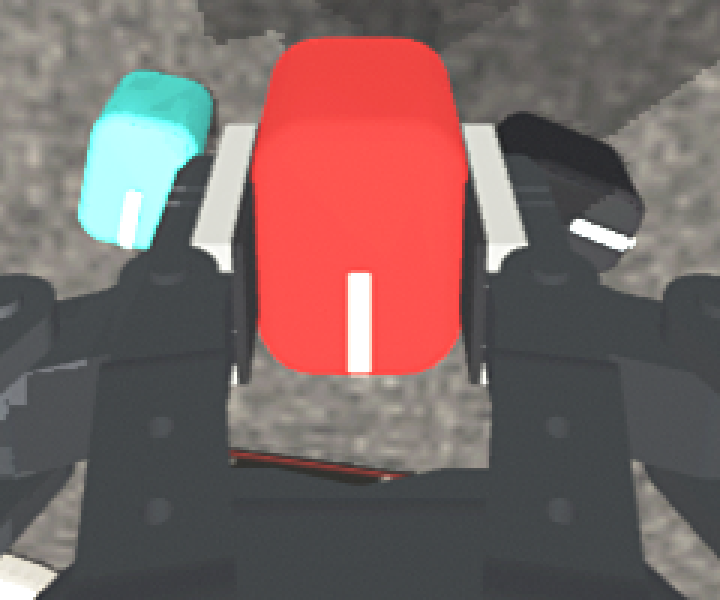

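The knob is held squarely in the fingers. The white line's middle end is at crop (359,272) and the far edge at row 374, aligned with the tool.

```bash
python3 - <<'E'
from h import *
p=np.load("w5.npy",allow_pickle=True).item()
z=207.8-80+32
f=lambda u,v,z:onz(p,(160+u/3-.5,220+v/3-.5),z)
a,b=f(359,272,z),f(359,374,z-2)
R=np.radians(5.24);ex=np.array([np.cos(R),np.sin(R)]);ey=np.array([-np.sin(R),np.cos(R)])
e=np.array([434.8,-369.4])
for n,P in (("line start",a),("front",b),("back top edge",f(359,122,z-1)),("bottom back",f(359,38,z-32))): print(n,P.round(1),"tool x,y",((P[:2]-e)@ex).round(1),((P[:2]-e)@ey).round(1))
print(robot.observe()["eef_pos"])
E
```

```text
line start [ 436.2 -369.   159.8] tool x,y 1.4 0.3
front [ 455.9 -367.2  157.8] tool x,y 21.2 0.3
back top edge [ 412.6 -371.1  158.8] tool x,y -22.2 0.3
bottom back [ 412.5 -371.1  127.8] tool x,y -22.3 0.4
[ 434.59621333 -369.20220662  207.37060461]
```

```bash
python3 -m creep '[[0.3,2,0,0,0,-0.058,2],[0.6,4,0,0,0,0,2],[0.7,4.5,0,0,0,0,2],[0.7,4.5,0,0,0,0,2],[0.7,4.5,0,0,0,0,2],[0.7,4.5,0,0,0,0,2],[0.7,4.5,0,0,0,0,2],[0.7,4.5,0,0,0,0,2],[0.7,4,0,0,0,0,2],[0.5,2.5,0,0,0,0,2],[0.4,1.4,0,0,0,0,2],[0,0,0,0,0,0,2]]'
python3 -m creep '[[0,0,-1,0,0,0,2],[0,0,-1,0,0,0,2],[0,0,0,0,0,0,2],[0,0,0,0,0,0,2],[0,0,0,0,0,0,2]]'
python3 -c "
from cell import robot
print(robot.observe()['eef_pos'],robot.observe()['orientation'])"
```

```text
clock: 7.85
eef_pos: [502.0, 40.6, 207.7]
orientation: [-180.0, -0.1, -177.9]
contact_force: [-0.2, -1.6, -0.7]
width: 29.8
gripper_force: 59.6
clock: 8.35
eef_pos: [502.3, 38.4, 189.1]
orientation: [180.0, 0.0, -178.2]
contact_force: [0.2, 0.4, -0.0]
width: 29.8
gripper_force: 59.6
[502.31370541  38.38733274 189.09171937] [ 1.79994760e+02  1.78609204e-02 -1.78154127e+02]
```

```bash
python3 -m creep '[[-0.12,0.14,-0.5,0,0,0,2],[0,0,-0.5,0,0,0,2],[0,0,-0.3,0,0,0,2],[0,0,0,0,0,0,2],[0,0,0,0,0,0,2],[0,0,0,0,0,0,2]]'
for i in 1 2; do python3 -m creep '[[0,0,0,0,0,0,2]]'; done
python3 - <<'E'
from h import *
p=optics.camera_params("wrist");im=optics.capture("wrist");s=robot.observe();print(s["eef_pos"])
cv2.imwrite("pics/w6.png",im)
cv2.imwrite("pics/c6.png",cv2.resize(im[180:380,160:400],None,fx=3,fy=3,interpolation=cv2.INTER_NEAREST))
E
```

```text
clock: 8.95
eef_pos: [501.1, 40.4, 176.1]
orientation: [180.0, 0.0, -178.1]
contact_force: [-0.0, -0.5, -0.6]
width: 30.1
gripper_force: 59.6
clock: 9.05
eef_pos: [501.1, 40.4, 176.1]
orientation: [180.0, 0.0, -178.1]
contact_force: [0.3, -0.8, -0.6]
width: 29.8
gripper_force: 59.6
clock: 9.15
eef_pos: [501.1, 40.4, 176.1]
orientation: [180.0, 0.0, -178.1]
contact_force: [-0.2, -0.4, -0.8]
width: 29.9
gripper_force: 59.6
[501.07031234  40.39399659 176.05766093]
```

View pics/c6.png

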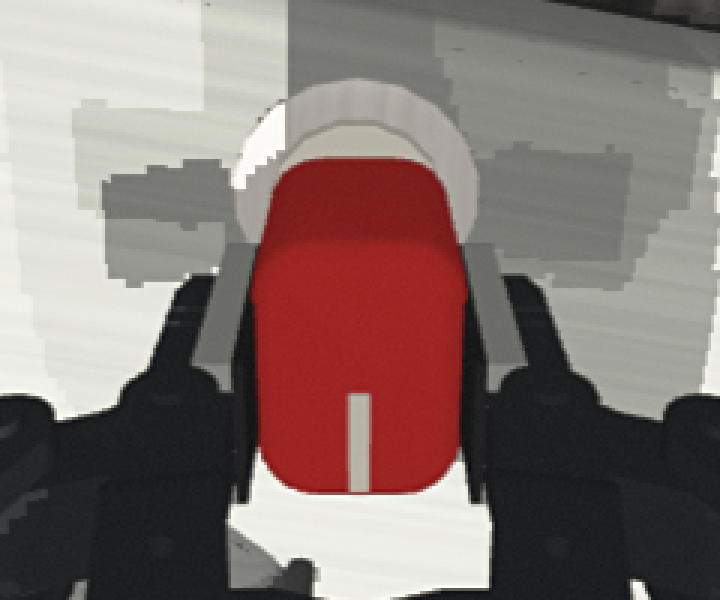

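The held knob is centred at crop x≈360 against the disc at 356, about 0.7 mm too far to +y. I'll correct that and start down.

```bash
python3 -m creep '[[0,-0.06,-0.3,0,0,0,2],[0,0,-0.4,0,0,0,2],[0,0,-0.3,0,0,0,2],[0,0,0,0,0,0,2],[0,0,0,0,0,0,2]]'
python3 -m creep '[[0,0,-0.2,0,0,0,2],[0,0,-0.2,0,0,0,2],[0,0,-0.1,0,0,0,2],[0,0,0,0,0,0,2],[0,0,0,0,0,0,2]]'
```

```text
clock: 9.7
eef_pos: [500.9, 39.8, 165.8]
orientation: [-180.0, -0.0, -178.1]
contact_force: [0.1, 0.2, -1.4]
width: 29.8
gripper_force: 59.6
clock: 10.2
eef_pos: [501.0, 39.8, 160.9]
orientation: [180.0, 0.0, -178.1]
contact_force: [-0.3, -0.9, -0.6]
width: 29.9
gripper_force: 59.6
```

```bash
python3 -m creep '[[0,0,-0.2,0,0,0,2],[0,0,-0.2,0,0,0,2],[0,0,-0.2,0,0,0,2],[0,0,0,0,0,0,2],[0,0,0,0,0,0,2]]'
python3 -m creep '[[0,0,-0.2,0,0,0,2],[0,0,-0.2,0,0,0,2],[0,0,-0.1,0,0,0,2],[0,0,0,0,0,0,2],[0,0,0,0,0,0,2]]'
```

```text
clock: 10.7
eef_pos: [501.0, 39.8, 154.9]
orientation: [-180.0, -0.0, -178.1]
contact_force: [-0.5, 0.4, -0.8]
width: 29.7
gripper_force: 59.6
clock: 11.2
eef_pos: [501.1, 39.8, 150.1]
orientation: [180.0, 0.0, -178.1]
contact_force: [-0.5, 0.8, 1.8]
width: 29.8
gripper_force: 59.8
```

It went in without side force, and the spring now begins to push back at about TCP 150 as expected. Next I press it to its stop.

```bash
python3 -m creep '[[0,0,-0.1,0,0,0,2],[0,0,-0.1,0,0,0,2],[0,0,0,0,0,0,2],[0,0,0,0,0,0,2]]' 80
python3 -m creep '[[0,0,-0.1,0,0,0,2],[0,0,-0.1,0,0,0,2],[0,0,0,0,0,0,2],[0,0,0,0,0,0,2]]'
python3 -m creep '[[0,0,-0.1,0,0,0,2],[0,0,0,0,0,0,2],[0,0,0,0,0,0,2]]'
```

```text
clock: 11.6
eef_pos: [501.1, 39.8, 148.1]
orientation: [180.0, 0.0, -178.1]
contact_force: [-1.1, -0.1, 3.6]
width: 29.4
gripper_force: 82.7
clock: 12.0
eef_pos: [501.2, 39.8, 146.3]
orientation: [180.0, 0.0, -178.1]
contact_force: [-1.7, -0.9, 5.6]
width: 29.3
gripper_force: 83.0
clock: 12.3
eef_pos: [501.1, 39.8, 145.7]
orientation: [180.0, 0.0, -178.1]
contact_force: [-2.9, -1.3, 9.1]
width: 29.1
gripper_force: 84.0
```

```bash
python3 -m creep '[[0,0,-0.1,0,0,0,2],[0,0,0,0,0,0,2],[0,0,0,0,0,0,2]]'
python3 -m creep '[[0,0,-0.1,0,0,0,2],[0,0,0,0,0,0,2],[0,0,0,0,0,0,2],[0,0,0,0,0,0,2]]'
python3 - <<'E'
from h import *
im=optics.capture("wrist")
cv2.imwrite("pics/c7.png",cv2.resize(im[180:380,160:400],None,fx=3,fy=3,interpolation=cv2.INTER_NEAREST))
E
```

```text
clock: 12.6
eef_pos: [501.3, 39.8, 145.6]
orientation: [179.9, 0.0, -178.1]
contact_force: [-5.7, -0.3, 16.8]
width: 29.4
gripper_force: 84.7
clock: 13.0
eef_pos: [501.3, 39.8, 145.4]
orientation: [179.9, -0.0, -178.1]
contact_force: [-8.0, -0.5, 22.8]
width: 29.4
gripper_force: 85.5
```

View pics/c7.png

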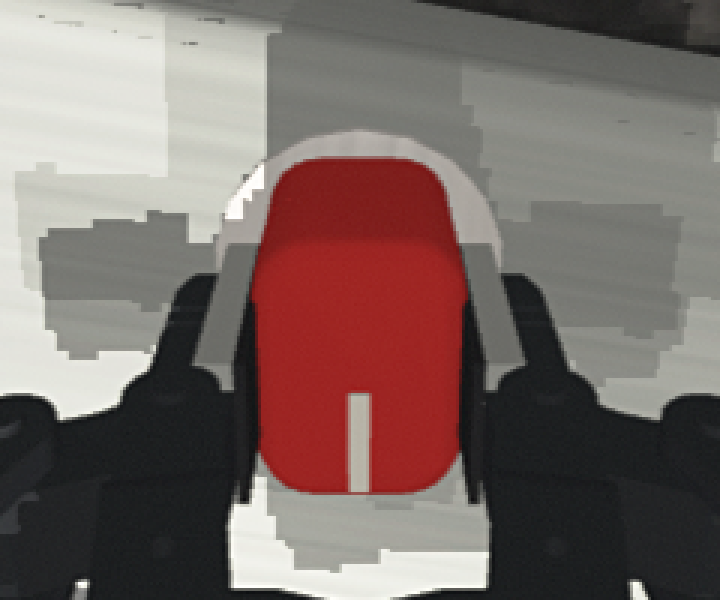

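The image shows the knob unmoved in the grip and down over the disc. The hard stop at TCP 145.5 puts the underside at 66 mm, which is home plus 5 mm. I'll ease the surplus push slightly and hand in.

```bash
python3 -m creep '[[0,0,0.1,0,0,0,2],[0,0,0,0,0,0,2],[0,0,0,0,0,0,2],[0,0,0,0,0,0,2]]' && python3 -c "
from cell import robot
s=robot.observe();print(s['eef_pos'],s['contact_force'],s['gripper_force']);print(robot.hand_in())"
```

```text
clock: 13.45
eef_pos: [501.3, 39.8, 145.6]
orientation: [179.9, 0.0, -178.1]
contact_force: [-5.2, -0.6, 16.9]
width: 29.7
gripper_force: 84.4
[501.26769114  39.7908778  145.55551958] [-5.1653927  -0.55397685 16.87523916] 84.36235015309649
the job is handed in; nothing more can be done
None
```

The red knob is on the bare shaft, pressed to its stop and still in the fingers (about 17 N push, 84 N grip); I handed it in at 13.5 s, but hand-in returned no verdict.

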